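# Push the vial rack home into the indexing corner

## Task

Push the black vial rack along the bench into the metal corner, so that its long side lies flush against the long back rail and its right-hand end sits fully against the short end stop. Only push it with the fingers: do not lift or tip the rack, and leave the bottles and the other things on the bench where they are.

Things in the scene. Friction and masses are not known exactly. Their poses are not given: they have to be found in the camera images.
- rack: Black rack full of small amber vials (fixed in it): a rigid block 106 mm (its x) x 200 mm (its y) x 48 mm high, 0.4 to 0.8 kg, loose; slides under a push of up to about 9 N. Origin at the centre of its underside. It starts in front and to the left of its seated place, its axes turned up to 0.35 rad from the corner's.
- corner: Metal corner: two dark steel rails fixed to the bench, 6 mm thick, 35 mm tall, no base inside. Origin: the point of the bench where the rack's origin lies when seated; axes x towards the back rail, y left along it, z up, parallel to the seated rack's. Flat 3 mm screw flanges reach 24 mm out behind the rails. Yaw within 0.15 rad of the world's.
- back_rail (a point): Point on the inner face of the corner's back rail, at bench height: 53 mm from the corner's origin along its x. The face looks to the corner's -x and runs from y = -106 to +180 mm in the corner's frame.
- end_stop (a point): Point on the inner face of the corner's short end stop, at bench height: 100 mm from the corner's origin along its -y. The face looks to the corner's +y and runs from x = -53 to +59 mm in the corner's frame.
- bottle_amber: Amber-brown reagent bottle with a black cap, 33 mm diameter, 68 mm tall, standing, loose bystander; origin at the centre of its underside.
- bottle_white: White reagent bottle with a cap, 33 mm diameter, 68 mm tall, standing, loose bystander; origin at the centre of its underside.
- timer: Small flat bench timer, 64 x 64 x 19 mm, loose bystander; origin at the centre of its underside.
- reservoir: Open white trough (reagent reservoir), 46 x 106 x 26 mm, loose bystander; origin at the centre of its underside.
- dish: Closed petri dish, 91 mm diameter, 16 mm tall, loose bystander; origin at the centre of its underside.

How it is judged:
At the end, for the whole second after the job is handed in: The rack stands flat and at rest in the corner: its origin within 4 mm of the corner's origin along each of the corner's x and y, and square to it within 0.025 rad (x of rack in the frame of corner between -0.004 and 0.004 m and y of rack in the frame of corner between -0.004 and 0.004 m and angle between the x axis of rack and the x axis of corner, either way round below 0.025 rad and height (world z) of rack below 0.004 m and angle between rack's own z axis and vertical below 0.03 rad and linear speed of rack below 0.01 m/s); the robot touches nothing.
It fails at once if the rack is lifted more than 8 mm or tipped more than 0.12 rad (height (world z) of rack above 0.008 m or angle between rack's own z axis and vertical above 0.12 rad).
It fails at once if a bystander is moved more than 12 mm (distance of any of bottle_amber, bottle_white, timer, reservoir, dish from where it was at the start of the episode above 0.012 m).
It also fails if it takes over 64 s, if anything falls off the work surface, if the arm or the gripper's body presses on something with over 40 N, if the wrist force passes 120 N, or if a joint passes its speed limit or range.

## Robot

A 7-joint arm with a two-finger parallel gripper is mounted at the origin on a cart in front of the work surface, level with it; the furniture and walls round the work are solid. World frame = base frame: x ahead of the robot, y to its left, z up, the work surface at z = 0. Lengths are in m, angles in rad, forces in N, time in s.
With the tool pointing down it reaches from about 0.4 to 0.85 m from the base axis. Payload 6.9 kg.
Tool frame: the origin (TCP) lies between the finger pads; the fingertips stand 14 mm ahead of it and the grasp point (between the pads) lies 5 mm behind it; z points along the fingers, y is the line along which they close (so a half turn about z gives the same grasp; the last joint's range is limited). The gripper opens to 85 mm and grips with 20 to 120 N. Pads are 22 mm wide; open, the fingers measure 114 mm over their backs; the gripper's body (76 mm by 85 mm) begins 54 mm behind the grasp point. The pads swing forward as they close: fully open they stand 13 mm farther back than shut.
Start: joints at [1.31, 0.507, -0.238, 1.5, 0.126, 1.149, -0.155], TCP at [0.224, -0.584, 0.245] pointing down, gripper open.
Joint ranges: [-3.08, 3.08], [-0.24, 2.05], [-1.43, 1.35], [0, 2.5], [-1.52, 4.66], [0.17, 1.96], [-2.89, 2.89]. Speed limits (rad/s): [2.39, 2.39, 3.14, 3.14, 3.14, 3.14, 3.14].

## Interface

Orientations are given as a unit quaternion [w, x, y, z].
In Python, from cell import arm gives the robot as it stands.
- The arm moves only by the tool arm_command, never from a script. Its argument "series" is a list of rows, each an object of numbers: "claw": the closure, from -1 (fully open) to 1 (shut), so that 0 is half open; "tx", "ty", "tz": the shift along the tool's x, y, z in units of 0.2 m (1.0 is 0.2 m); "spin": the turn about the tool's z in units of 2 pi rad (1.0 is 2 pi rad). A call has 1 to 12 rows; each row is the pose to reach, as a shift and turn from the pose commanded when the call began, along the tool's axes at that moment, turning the shorter way round; what a row does not reach only later rows make up. A row lasts 1/12 s, in which the tool goes at most 41.7 mm and 7.16 degrees, less where a joint would pass 70% of its speed; a pose out of reach is approached as far as the arm can. A call with a number of a shift or a turn outside -1 to 1 is refused whole. A call with a gripper value outside its range is refused whole. The fingers move at their own pace and stop on an object; the grip force is fixed at half the most. Time passes only in rows, so rows that repeat a pose let the fingers close. It gives the time, the measured TCP pose, the force, the opening and the grip force at its end, in the units of the state.
- arm.sense(): the state, without advancing time (a new reading comes with each control period).
- arm.grab_frame(name): name is "side" or "top" or "wrist"; returns (picture, depth): 420x560x3 uint8, red, green, blue; 420x560 float32, m along the optical axis (not along the pixel's ray), 0 where there is no reading.
- arm.camera_model(name): a dict with "mtx" (3x3 intrinsics, pixels), "world_to_cam" (4x4, takes a point from world to camera coordinates). Camera axes: x right, y down, z forward; pixel columns grow to the right and rows downward; lengths in m; the calibration is good to about 2 mm. The wrist camera is an equidistant fisheye: a pixel r from the principal point sees the ray r / f radians off the axis. A picture is of the moment at which its call begins: read the wrist's pose just before it. camera_model takes no time and is no camera call; for the wrist camera it gives the pose at the moment of the call.
- arm.hand_in(): hands the job in; it is judged then, once.
The state is a dict: "t": time; "qpos": joint angles; "qvel": joint speeds; "effort": joint torques, N m; "position": TCP position; "orientation": TCP orientation; "contact_force": force on the tool from outside, world axes, zero at the start; "torque": the same for the moment, N m; "gripper_width": finger opening in m; "grasp_force": force on a finger pad.
Only numpy, scipy, OpenCV 4.12 (cv2) and the standard library are available. Lean on these libraries where they do the work, as an engineer would, in place of code of your own. Each camera call takes 0.05 s, during which the arm holds its last target. There are 200 camera calls.

## Working session

There is one attempt and no reset: what is moved stays moved. The work goes in short steps, Python scripts to look and compute and a tool call to move; the robot and the scene stay as the last step left them, time stands still between calls to the robot, and variables do not carry over. Pictures are saved under pics/ and viewed, at most 10 in all, crops included, and the job is handed in when it is done.

Besides the shell and the picture viewer there is one more tool, called after "Call:" in YAML: its name, and indented under it one key for each argument. arm_command: Moves the arm, as the interface text tells. Its arguments: {"type":"object","properties":{"series":{"type":"array","items":{"type":"object","properties":{"claw":{"type":"number"},"tx":{"type":"number"},"ty":{"type":"number"},"tz":{"type":"number"},"spin":{"type":"number"}}}}},"required":["series"]}

```bash
mkdir -p pics
python3 - <<'E'
from cell import arm
import cv2,numpy as np
s=arm.sense();print(s['t'],s['position'],s['orientation'],s['gripper_width'])
for n in("top","side"):
    p,d=arm.grab_frame(n);cv2.imwrite(f'pics/{n}0.png',p[:,:,::-1]);np.save(f'pics/{n}0.npy',d)
    m=arm.camera_model(n);print(m)
E
```

```text
0.0 [ 0.22329477 -0.5832362   0.24443038] [-8.59521402e-04  9.83319552e-01  1.81884246e-01 -2.03881528e-04] 0.08536382952993307
{'mtx': array([[453.95888194,   0.        , 285.5573757 ],
       [  0.        , 453.95888194, 211.55232088],
       [  0.        ,   0.        ,   1.        ]]), 'world_to_cam': array([[ 0.01146069, -0.99984259, -0.01354419, -0.37865502],
       [-0.99522306, -0.01009234, -0.09710413,  0.57113244],
       [ 0.09695215,  0.01459237, -0.99518207,  0.85255297],
       [ 0.        ,  0.        ,  0.        ,  1.        ]])}
{'mtx': array([[535.52912382,   0.        , 278.78401568],
       [  0.        , 535.52912382, 217.08009081],
       [  0.        ,   0.        ,   1.        ]]), 'world_to_cam': array([[-0.99661224, -0.07963101,  0.02056545,  0.5388471 ],
       [-0.05768898,  0.49863311, -0.86489133,  0.27693303],
       [ 0.05861756, -0.86314769, -0.50153769,  0.91573353],
       [ 0.        ,  0.        ,  0.        ,  1.        ]])}
```

View pics/top0.png

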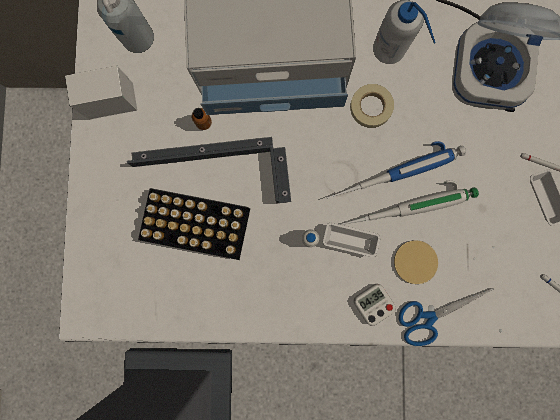

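The top view shows the rack at about (195,225), the back rail from (125,160) to (272,143) and the end stop from (275,148) to (285,202). The bottles are at (201,118) and (310,238).

```bash
cat > h.py <<'E'
import cv2,numpy as np
from cell import arm
def cloud(d,m):
    v,u=np.mgrid[:d.shape[0],:d.shape[1]]
    k=m['mtx'];P=np.stack([(u-k[0,2])/k[0,0]*d,(v-k[1,2])/k[1,1]*d,d],-1)
    T=np.linalg.inv(m['world_to_cam']);W=P@T[:3,:3].T+T[:3,3];W[d==0]=np.nan
    return W
def rackfit(W,box,lo=.036,hi=.065):
    r0,r1,c0,c1=box;S=W[r0:r1,c0:c1].reshape(-1,3);S=S[(S[:,2]>lo)&(S[:,2]<hi)]
    return cv2.minAreaRect(S[:,:2].astype(np.float32)*1000),len(S)
E
python3 - <<'E'
from h import *
d=np.load('pics/top0.npy');W=cloud(d,arm.camera_model('top'))
print('bench',np.nanmedian(W[265:320,100:330,2]))
print(rackfit(W,(180,270,125,260)))
z=W[...,2]
for name,(r0,r1,c0,c1),ax in(('rail',(130,172,110,272),1),('stop',(140,210,262,300),0),('amber',(95,135,180,215),None),('white',(220,255,275,325),None)):
    S=W[r0:r1,c0:c1].reshape(-1,3);S=S[(S[:,2]>.027)&(S[:,2]<.09)]
    if name in('rail','stop'): S=S[S[:,2]<.042]
    print(name,len(S),S.min(0),S.max(0),cv2.minAreaRect(S[:,:2].astype(np.float32)*1000))
h=np.clip(z*3500,0,255);h=np.nan_to_num(h).astype(np.uint8)[90:290,60:360]
cv2.imwrite('pics/h.png',cv2.resize(h,None,fx=2.6,fy=2.6,interpolation=0))
for r in range(135,175,2): print(r,(z[r,[140,180,220,250]]*1000).round(),end=' ')
E
```

```text
bench -0.0010918392108708597
(((550.9454956054688, -193.69058227539062), (179.3542938232422, 85.67727661132812), 79.61140441894531), 1644)
rail 543 [ 0.66624258 -0.34329729  0.02705357] [ 0.70482171 -0.06202764  0.03904003] ((685.63330078125, -202.45257568359375), (34.1218147277832, 281.4494934082031), 0.9692328572273254)
stop 207 [ 0.59484005 -0.35771174  0.02717171] [ 0.70482171 -0.32510298  0.03773825] ((649.9851684570312, -342.0742492675781), (112.72283172607422, 19.998506546020508), 7.832513809204102)
amber 322 [ 0.74210037 -0.2394755   0.02708928] [ 0.78920436 -0.1890591   0.08896978] ((765.2321166992188, -214.2332305908203), (40.500972747802734, 55.39463424682617), 15.556201934814453)
white 239 [ 0.50884113 -0.44660838  0.02831598] [ 0.54094673 -0.40415517  0.0683744 ] ((527.3016357421875, -421.84478759765625), (31.968969345092773, 39.188270568847656), 50.88449478149414)
135 [-1.  1.  0. -0.] 137 [-2. -1. -1. -3.] 139 [-1. -0. -2. -0.] 141 [-0. -3. -1.  3.] 143 [-2. -2.  1.  1.] 145 [-2. -5.  2.  4.] 147 [ 1.  2.  3. 34.] 149 [-0. -0.  3. 34.] 151 [-2.  1. 33. 18.] 153 [ 2.  3. 32.  2.] 155 [ 1. 34. 15. -1.] 157 [ 1. 32. -2. -2.] 159 [33. 19. -4. -2.] 161 [33.  1.  2. -1.] 163 [22. -6. -2. -3.] 165 [ 6.  2. -4. -0.] 167 [-2.  2. -4. -4.] 169 [-1. -3. -5. -0.] 171 [-3. -5. -4. -3.] 173 [-1.  1. -3. -1.]
```

View pics/h.png

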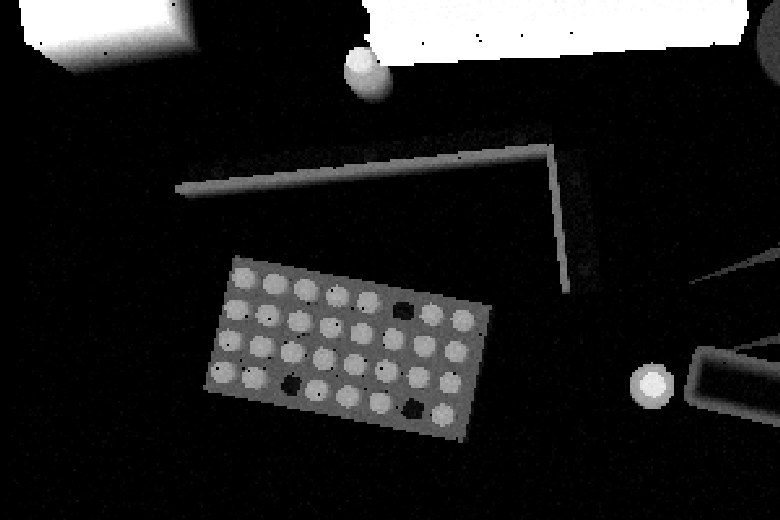

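The height map (2.6× crop, offset (60,90)) shows the rack as a tilted rectangle and the rails as clean thin lines, so I can fit each of them.

```bash
cat >> h.py <<'E'
def line(S):  # fit, robust
    v=cv2.fitLine(S[:,:2].astype(np.float32),cv2.DIST_HUBER,0,1e-3,1e-3).ravel();return v
E
python3 - <<'E'
from h import *
d=np.load('pics/top0.npy');W=cloud(d,arm.camera_model('top'));z=W[...,2]
S=W[180:270,125:260].reshape(-1,3);S=S[S[:,2]>.01]
print(np.histogram(S[:,2],np.arange(.01,.06,.004)))
for lo in(.015,.02,.024,.028): print(lo,rackfit(W,(180,270,125,260),lo))
R=W[130:172,110:268].reshape(-1,3);R=R[(R[:,2]>.029)&(R[:,2]<.042)]
E=W[153:210,262,None] if 0 else W[153:210,262:300].reshape(-1,3);E=E[(E[:,2]>.029)&(E[:,2]<.042)]
a=line(R);b=line(E);print(a,np.arctan2(-a[0],-a[1]) , b, len(R),len(E))
th=np.arctan2(a[0],-a[1]) 
for nm,S in(('R',R),('E',E)):
  c=line(S);n=np.array([-c[1],c[0]]);q=(S[:,:2]-c[2:])@n;print(nm,n,np.percentile(q,[2,10,50,90,98]))
  t=(S[:,:2]-c[2:])@c[:2]; print('ends',c[2:]+c[:2]*t.min(),c[2:]+c[:2]*t.max())
E
```

```text
(array([   0,    5,   40, 1861, 1436,  240,   53,   97,  861,  653,   14,
          0]), array([0.01 , 0.014, 0.018, 0.022, 0.026, 0.03 , 0.034, 0.038, 0.042,
       0.046, 0.05 , 0.054, 0.058]))
0.015 (((551.0516357421875, -193.55609130859375), (198.26412963867188, 103.6986083984375), 79.65013122558594), 5259)
0.02 (((551.0516357421875, -193.55609130859375), (198.26412963867188, 103.6986083984375), 79.65013122558594), 5246)
0.024 (((550.9215698242188, -193.6887969970703), (197.97412109375, 103.32093811035156), 79.59938049316406), 4812)
0.028 (((551.0360717773438, -193.98623657226562), (194.29200744628906, 102.79234313964844), 79.71857452392578), 2189)
[ 0.12089134 -0.99266577  0.68392307 -0.1915796 ] -0.12118776 [ 0.9925294   0.1220058   0.6416872  -0.34978062] 475 152
R [0.99266577 0.12089134] [-2.71219707e-03 -2.26373580e-03  7.17190971e-05  2.68761241e-03
  3.57694801e-03]
ends [ 0.6681248  -0.06185651] [ 0.70143121 -0.33534292]
E [-0.1220058  0.9925294] [-2.84012627e-03 -2.42146381e-03 -1.22599474e-05  2.43013844e-03
  2.83939058e-03]
ends [ 0.59494747 -0.35552606] [ 0.68929337 -0.34392868]
```

```bash
cat >> h.py <<'E'
TH=0.1212;O=np.array([.6343,-.2469]);X=np.array([np.cos(TH),np.sin(TH)]);Y=np.array([-X[1],X[0]])
from scipy.spatial.transform import Rotation as Ro
def go(x,y,z,yaw=0.): # target TCP in corner frame; tool x at corner yaw
    s=arm.sense();p=s['position'];q=s['orientation'];R=Ro.from_quat(np.r_[q[1:],q[0]]).as_matrix()
    r=p[:2]-O;print('t',s['t'],'corner xy',r@X,r@Y,'z',p[2],'F',s['contact_force'].round(1) if hasattr(s['contact_force'],'round') else s['contact_force'])
    w=np.r_[O+x*X+y*Y,z];dt=R.T@(w-p)/.2
    a=np.arctan2(R[1,0],R[0,0]);sp=-((TH+yaw-a+np.pi)%(2*np.pi)-np.pi)/(2*np.pi)
    print('tx ty tz',dt.round(4),'spin',round(sp,4))
E
python3 -c "
from h import *
go(-.19,.055,.245)"
```

```text
t 0.1 corner xy -0.448644327605845 -0.28423610480133793 z 0.2445369060007359 F [-0.2  0.3  0.1]
tx ty tz [ 1.6654e+00 -1.3326e+00 -3.0000e-04] spin 0.0389
```

Call:
arm_command:
  series:
    - {"tx": 1.0, "ty": -0.8, "tz": 0, "spin": 0.0389, "claw": -1}
    - {"tx": 1.0, "ty": -0.8, "tz": 0, "spin": 0.0389, "claw": -1}
    - {"tx": 1.0, "ty": -0.8, "tz": 0, "spin": 0.0389, "claw": -1}
    - {"tx": 1.0, "ty": -0.8, "tz": 0, "spin": 0.0389, "claw": -1}
    - {"tx": 1.0, "ty": -0.8, "tz": 0, "spin": 0.0389, "claw": -1}
    - {"tx": 1.0, "ty": -0.8, "tz": 0, "spin": 0.0389, "claw": -1}
    - {"tx": 1.0, "ty": -0.8, "tz": 0, "spin": 0.0389, "claw": -1}
    - {"tx": 1.0, "ty": -0.8, "tz": 0, "spin": 0.0389, "claw": -1}
    - {"tx": 1.0, "ty": -0.8, "tz": 0, "spin": 0.0389, "claw": -1}
    - {"tx": 1.0, "ty": -0.8, "tz": 0, "spin": 0.0389, "claw": -1}

```text
t: 0.93
position: [0.3521, -0.364, 0.2451]
orientation: [0.0, 0.998, 0.06, -0.0]
contact_force: [-0.2, -1.3, -0.3]
gripper_width: 0.0857
grasp_force: 0.0
```

```bash
python3 -c "
from h import *
go(-.19,.055,.15)"
```

```text
t 0.9333 corner xy -0.2942589921115587 -0.08208537400107982 z 0.24507680549214422 F [-0.2 -1.3 -0.3]
tx ty tz [ 0.5205 -0.6864  0.4748] spin -0.0003
```

Call:
arm_command:
  series:
    - {"tx": 0.52, "ty": -0.686, "tz": 0, "claw": -1}
    - {"tx": 0.52, "ty": -0.686, "tz": 0, "claw": -1}
    - {"tx": 0.52, "ty": -0.686, "tz": 0, "claw": -1}
    - {"tx": 0.52, "ty": -0.686, "tz": 0, "claw": -1}
    - {"tx": 0.52, "ty": -0.686, "tz": 0.475, "claw": -1}
    - {"tx": 0.52, "ty": -0.686, "tz": 0.9, "claw": -1}
    - {"tx": 0.52, "ty": -0.686, "tz": 0.9, "claw": -1}
    - {"tx": 0.52, "ty": -0.686, "tz": 0.9, "claw": -1}
    - {"tx": 0.52, "ty": -0.686, "tz": 0.9, "claw": -1}
    - {"tx": 0.52, "ty": -0.686, "tz": 0.9, "claw": -1}

```text
schema error: expected keys claw, tx, ty, tz, spin
```

```bash
python3 -c "
from h import *
go(-.19,.055,.018)
p,d=arm.grab_frame('side');cv2.imwrite('pics/s1.png',p[:,:,::-1])
p,d=arm.grab_frame('top');cv2.imwrite('pics/t1.png',p[:,:,::-1])"
```

```text
t 0.9333 corner xy -0.2942589921115587 -0.08208537400107982 z 0.24507680549214422 F [-0.2 -1.3 -0.3]
tx ty tz [ 0.5211 -0.6866  1.1348] spin -0.0003
```

View pics/s1.png

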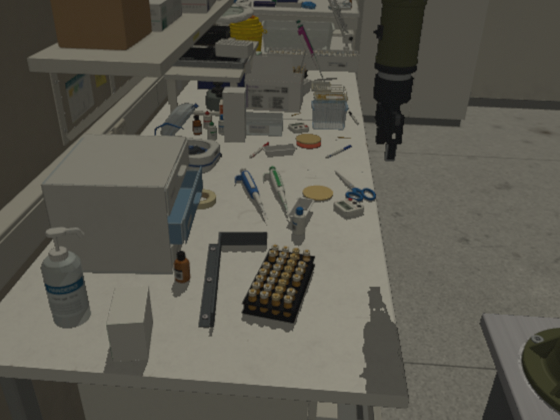

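The side view shows the arm at (390,110), still clear of the bench. The last call was refused because "spin" was missing.

Call:
arm_command:
  series:
    - {"tx": 0.52, "ty": -0.686, "tz": 0, "spin": 0, "claw": -1}
    - {"tx": 0.52, "ty": -0.686, "tz": 0, "spin": 0, "claw": -1}
    - {"tx": 0.52, "ty": -0.686, "tz": 0, "spin": 0, "claw": -1}
    - {"tx": 0.52, "ty": -0.686, "tz": 0, "spin": 0, "claw": -1}
    - {"tx": 0.52, "ty": -0.686, "tz": 0.475, "spin": 0, "claw": -1}
    - {"tx": 0.52, "ty": -0.686, "tz": 0.9, "spin": 0, "claw": -1}
    - {"tx": 0.52, "ty": -0.686, "tz": 0.9, "spin": 0, "claw": -1}
    - {"tx": 0.52, "ty": -0.686, "tz": 0.9, "spin": 0, "claw": -1}
    - {"tx": 0.52, "ty": -0.686, "tz": 0.9, "spin": 0, "claw": -1}
    - {"tx": 0.52, "ty": -0.686, "tz": 0.9, "spin": 0, "claw": -1}

```text
t: 1.87
position: [0.4372, -0.214, 0.0616]
orientation: [-0.002, 0.998, 0.06, -0.003]
contact_force: [0.1, 0.2, 0.7]
gripper_width: 0.0853
grasp_force: 0.0
```

```bash
python3 -c "
from h import *
go(-.19,.055,.018)"
```

```text
t 1.8667 corner xy -0.19166898122468093 0.05651887848403027 z 0.06160456531761131 F [0.1 0.2 0.7]
tx ty tz [0.0097 0.0084 0.2179] spin -0.0002
```

Call:
arm_command:
  series:
    - {"tx": 0.01, "ty": 0.008, "tz": 0.1, "spin": 0, "claw": -1}
    - {"tx": 0.01, "ty": 0.008, "tz": 0.16, "spin": 0, "claw": -1}
    - {"tx": 0.01, "ty": 0.008, "tz": 0.2, "spin": 0, "claw": -1}
    - {"tx": 0.01, "ty": 0.008, "tz": 0.218, "spin": 0, "claw": -1}
    - {"tx": 0.01, "ty": 0.008, "tz": 0.218, "spin": 0, "claw": -1}

```text
t: 2.28
position: [0.4419, -0.2158, 0.0219]
orientation: [0.0, 0.998, 0.06, 0.0]
contact_force: [-0.5, -0.3, 0.7]
gripper_width: 0.0851
grasp_force: 0.0
```

```bash
python3 -c "
from h import *
go(-.064,.055,.018)
p,d=arm.grab_frame('side');cv2.imwrite('pics/s2.png',cv2.resize(p[200:350,200:400,::-1],None,fx=4,fy=4))"
```

```text
t 2.2833 corner xy -0.18720638563330946 0.05411804118490479 z 0.021880934341658807 F [-0.5 -0.3  0.7]
tx ty tz [ 0.616  -0.0048  0.0194] spin -0.0001
```

View pics/s2.png

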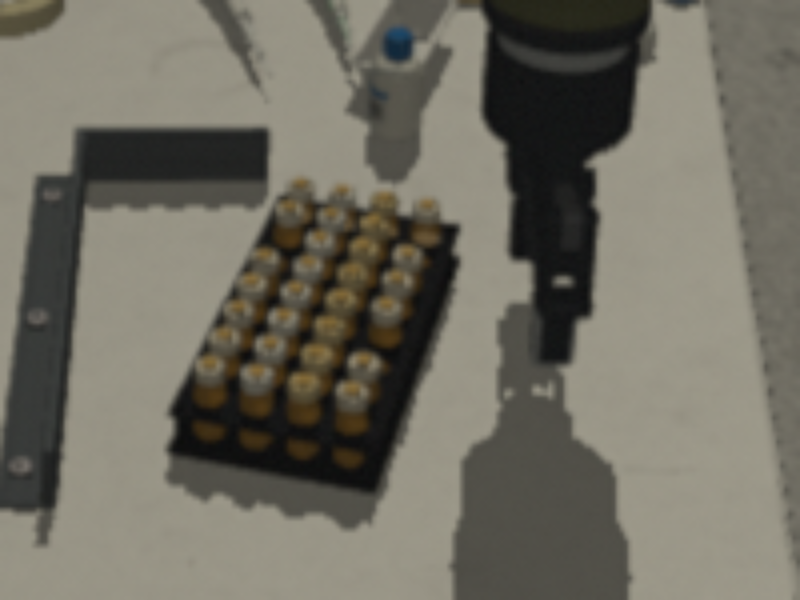

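The crop shows the fingertips at about (555,360), in front of the rack and slightly above the bench. I'll go a little lower and watch the force.

Call:
arm_command:
  series:
    - {"tx": 0, "ty": 0, "tz": 0.01, "spin": 0, "claw": -1}
    - {"tx": 0, "ty": 0, "tz": 0.02, "spin": 0, "claw": -1}
    - {"tx": 0, "ty": 0, "tz": 0.03, "spin": 0, "claw": -1}
    - {"tx": 0, "ty": 0, "tz": 0.03, "spin": 0, "claw": -1}
    - {"tx": 0, "ty": 0, "tz": 0.03, "spin": 0, "claw": -1}

```text
t: 2.75
position: [0.4419, -0.2152, 0.0157]
orientation: [-0.0, 0.998, 0.061, -0.0]
contact_force: [-0.3, -0.4, -0.3]
gripper_width: 0.0851
grasp_force: 0.0
```

```bash
python3 -c "
from h import *
go(-.064,.055,.012)"
```

```text
t 2.75 corner xy -0.1872004291257628 0.05469855798929151 z 0.015744352440076208 F [-0.3 -0.4 -0.3]
tx ty tz [ 0.616  -0.0014  0.0187] spin 0.0
```

Call:
arm_command:
  series:
    - {"tx": 0.03, "ty": 0, "tz": 0, "spin": 0, "claw": -1}
    - {"tx": 0.06, "ty": 0, "tz": 0, "spin": 0, "claw": -1}
    - {"tx": 0.09, "ty": 0, "tz": 0, "spin": 0, "claw": -1}
    - {"tx": 0.12, "ty": 0, "tz": 0, "spin": 0, "claw": -1}
    - {"tx": 0.15, "ty": 0, "tz": 0, "spin": 0, "claw": -1}
    - {"tx": 0.18, "ty": 0, "tz": 0, "spin": 0, "claw": -1}
    - {"tx": 0.21, "ty": 0, "tz": 0, "spin": 0, "claw": -1}
    - {"tx": 0.24, "ty": 0, "tz": 0, "spin": 0, "claw": -1}
    - {"tx": 0.27, "ty": 0, "tz": 0, "spin": 0, "claw": -1}
    - {"tx": 0.3, "ty": 0, "tz": 0, "spin": 0, "claw": -1}
    - {"tx": 0.33, "ty": 0, "tz": 0, "spin": 0, "claw": -1}
    - {"tx": 0.36, "ty": 0, "tz": 0, "spin": 0, "claw": -1}

```text
t: 3.75
position: [0.5141, -0.2064, 0.0156]
orientation: [-0.0, 0.998, 0.061, 0.0]
contact_force: [-2.6, -2.2, -1.0]
gripper_width: 0.0856
grasp_force: 1.0
```

```bash
python3 -c "
from h import *
go(-.064,.055,.0157)
p,d=arm.grab_frame('top');cv2.imwrite('pics/t3.png',p[90:290,60:360,::-1])"
```

```text
t 3.75 corner xy -0.1144697344616041 0.05474407654851516 z 0.015631722076123317 F [-2.6 -2.2 -1. ]
tx ty tz [ 0.2523 -0.0012 -0.0003] spin 0.0
```

View pics/t3.png

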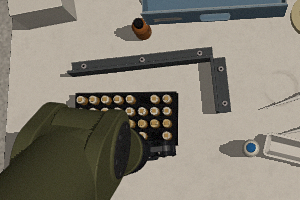

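The top crop shows the rack squared up more, with its back edge at (78,94)–(178,92). I'll keep pushing toward the rail.

Call:
arm_command:
  series:
    - {"tx": 0.025, "ty": 0, "tz": 0, "spin": 0, "claw": -1}
    - {"tx": 0.05, "ty": 0, "tz": 0, "spin": 0, "claw": -1}
    - {"tx": 0.075, "ty": 0, "tz": 0, "spin": 0, "claw": -1}
    - {"tx": 0.1, "ty": 0, "tz": 0, "spin": 0, "claw": -1}
    - {"tx": 0.12, "ty": 0, "tz": 0, "spin": 0, "claw": -1}
    - {"tx": 0.14, "ty": 0, "tz": 0, "spin": 0, "claw": -1}
    - {"tx": 0.16, "ty": 0, "tz": 0, "spin": 0, "claw": -1}
    - {"tx": 0.18, "ty": 0, "tz": 0, "spin": 0, "claw": -1}
    - {"tx": 0.195, "ty": 0, "tz": 0, "spin": 0, "claw": -1}
    - {"tx": 0.21, "ty": 0, "tz": 0, "spin": 0, "claw": -1}
    - {"tx": 0.22, "ty": 0, "tz": 0, "spin": 0, "claw": -1}

```text
t: 4.72
position: [0.5562, -0.2007, 0.0157]
orientation: [-0.0, 0.998, 0.061, -0.001]
contact_force: [-7.5, -1.2, 5.1]
gripper_width: 0.0853
grasp_force: 3.8
```

```bash
python3 -c "
from h import *
go(-.064,.055,.0157)"
```

```text
t 4.7167 corner xy -0.0719801616474264 0.055327863683224836 z 0.015655438560339702 F [-7.5 -1.2  5.1]
tx ty tz [ 0.0399  0.0017 -0.0003] spin 0.0002
```

Call:
arm_command:
  series:
    - {"tx": 0.01, "ty": 0, "tz": 0, "spin": 0, "claw": -1}
    - {"tx": 0.015, "ty": 0, "tz": 0, "spin": 0, "claw": -1}
    - {"tx": 0.02, "ty": 0, "tz": 0, "spin": 0, "claw": -1}
    - {"tx": 0.025, "ty": 0, "tz": 0, "spin": 0, "claw": -1}
    - {"tx": 0.025, "ty": 0, "tz": 0, "spin": 0, "claw": -1}

```text
t: 5.13
position: [0.5611, -0.2001, 0.0157]
orientation: [-0.0, 0.998, 0.061, -0.001]
contact_force: [-6.5, -1.2, 5.6]
gripper_width: 0.0857
grasp_force: 3.3
```

```bash
python3 -c "
from h import *
go(-.064,.055,.0157)"
```

```text
t 5.1333 corner xy -0.06702119481260725 0.055342588112905794 z 0.015687033979720988 F [-6.5 -1.2  5.6]
tx ty tz [ 0.0151  0.0017 -0.0001] spin 0.0002
```

Call:
arm_command:
  series:
    - {"tx": 0.005, "ty": 0, "tz": 0, "spin": 0, "claw": -1}
    - {"tx": 0.01, "ty": 0, "tz": 0, "spin": 0, "claw": -1}
    - {"tx": 0.015, "ty": 0, "tz": 0, "spin": 0, "claw": -1}
    - {"tx": 0.02, "ty": 0, "tz": 0, "spin": 0, "claw": -1}
    - {"tx": 0.02, "ty": 0, "tz": 0, "spin": 0, "claw": -1}

```text
t: 5.55
position: [0.5651, -0.1996, 0.0157]
orientation: [-0.0, 0.998, 0.061, -0.001]
contact_force: [-6.5, -1.3, 5.0]
gripper_width: 0.0853
grasp_force: 3.2
```

```bash
python3 -c "
from h import *
go(-.064,.055,.0157)
p,d=arm.grab_frame('top');cv2.imwrite('pics/t4.png',cv2.resize(p[120:260,100:320,::-1],None,fx=3,fy=3))"
```

```text
t 5.55 corner xy -0.06296654971147263 0.05530076802082558 z 0.015673836854264156 F [-6.5 -1.3  5. ]
tx ty tz [-0.0052  0.0015 -0.0001] spin 0.0002
```

View pics/t4.png

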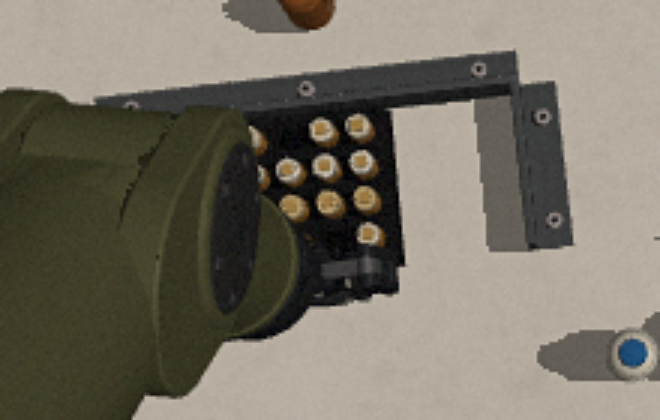

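The rack is parallel to the rail and within a few mm of it (edge at about (390,110)). Its right end still has roughly 60 mm to go to the stop. I'll push in until the force rises.

Call:
arm_command:
  series:
    - {"tx": 0.005, "ty": 0, "tz": 0, "spin": 0, "claw": -1}
    - {"tx": 0.01, "ty": 0, "tz": 0, "spin": 0, "claw": -1}
    - {"tx": 0.015, "ty": 0, "tz": 0, "spin": 0, "claw": -1}
    - {"tx": 0.015, "ty": 0, "tz": 0, "spin": 0, "claw": -1}

```text
t: 5.93
position: [0.5666, -0.1994, 0.0156]
orientation: [-0.0, 0.998, 0.061, -0.002]
contact_force: [-10.3, -1.2, 8.1]
gripper_width: 0.0855
grasp_force: 5.2
```

```bash
python3 -c "
from h import *
go(-.064,.055,.0157)"
```

```text
t 5.9333 corner xy -0.06145907261721007 0.055346665426258386 z 0.015635891750014827 F [-10.3  -1.2   8.1]
tx ty tz [-0.0127  0.0017 -0.0003] spin 0.0001
```

Call:
arm_command:
  series:
    - {"tx": 0.01, "ty": 0, "tz": 0, "spin": 0, "claw": -1}
    - {"tx": 0.015, "ty": 0, "tz": 0, "spin": 0, "claw": -1}
    - {"tx": 0.015, "ty": 0, "tz": 0, "spin": 0, "claw": -1}

```text
t: 6.18
position: [0.5665, -0.1994, 0.0155]
orientation: [-0.0, 0.998, 0.061, -0.005]
contact_force: [-17.5, -0.5, 14.4]
gripper_width: 0.0856
grasp_force: 9.3
```

```bash
python3 -c "
from h import *
go(-.12,.055,.0157)"
```

```text
t 6.1833 corner xy -0.061544974740409396 0.05538029666025458 z 0.01548686620147982 F [-17.5  -0.5  14.4]
tx ty tz [-0.2923  0.0018  0.002 ] spin 0.0001
```

Call:
arm_command:
  series:
    - {"tx": -0.15, "ty": 0, "tz": 0, "spin": 0, "claw": -1}
    - {"tx": -0.29, "ty": 0, "tz": 0, "spin": 0, "claw": -1}
    - {"tx": -0.29, "ty": 0, "tz": -0.3, "spin": 0, "claw": -1}
    - {"tx": -0.29, "ty": 0, "tz": -0.5, "spin": 0, "claw": -1}
    - {"tx": -0.29, "ty": 0, "tz": -0.7, "spin": 0, "claw": 0}
    - {"tx": -0.29, "ty": -0.2, "tz": -0.7, "spin": 0.02, "claw": 0}
    - {"tx": -0.29, "ty": -0.4, "tz": -0.7, "spin": 0.04, "claw": 0}
    - {"tx": -0.29, "ty": -0.6, "tz": -0.7, "spin": 0.06, "claw": 0}
    - {"tx": -0.29, "ty": -0.8, "tz": -0.7, "spin": 0.08, "claw": 0}
    - {"tx": -0.29, "ty": -1.0, "tz": -0.7, "spin": 0.1, "claw": 0}
    - {"tx": -0.29, "ty": -1.0, "tz": -0.7, "spin": 0.12, "claw": 0}
    - {"tx": -0.29, "ty": -1.0, "tz": -0.7, "spin": 0.14, "claw": 0}

```text
t: 7.18
position: [0.491, -0.0032, 0.1563]
orientation: [-0.001, 0.931, -0.366, 0.001]
contact_force: [-0.8, -1.0, 0.3]
gripper_width: 0.0427
grasp_force: 0.0
```

```bash
cat >> h.py <<'E'
def look(name):
    p,d=arm.grab_frame('top');cv2.imwrite(f'pics/{name}.png',cv2.resize(p[120:260,100:320,::-1],None,fx=3,fy=3))
    W=cloud(d,arm.camera_model('top'));S=W[110:270,90:310].reshape(-1,3);S=S[(S[:,2]>.015)&(S[:,2]<.055)]
    r=S[:,:2]-O;C=np.c_[r@X,r@Y];C=C[(C[:,0]<.049)&(C[:,0]>-.08)&(C[:,1]>-.097)&(C[:,1]<.19)]
    print('rack',cv2.minAreaRect(C.astype(np.float32)*1000),len(C),np.percentile(C,[.2,99.8],axis=0))
E
python3 -c "
from h import *
go(-.01,.215,.15,-np.pi/2);look('t5')"
```

```text
t 7.1833 corner xy -0.11280257467234522 0.25928841681726933 z 0.1562799220105675 F [-0.8 -1.   0.3]
tx ty tz [ 0.5006 -0.2501  0.0324] spin 0.1115
rack ((-1.2550735473632812, 81.55863952636719), (100.57992553710938, 198.6070556640625), 0.043705400079488754) 4988 [[-0.05116252 -0.01722473]
 [ 0.04876676  0.17985792]]
```

View pics/t5.png

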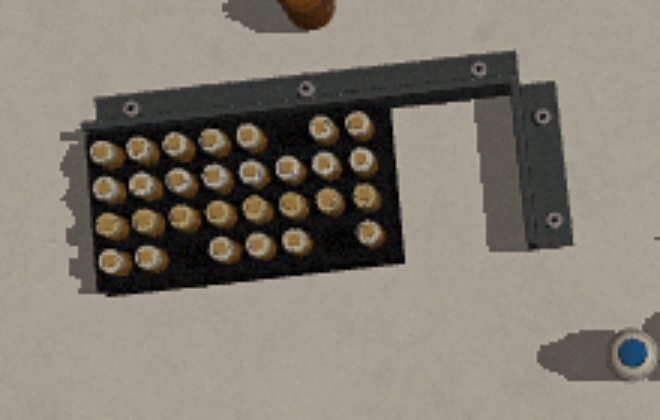

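The rack is flush along the rail, and its left end is at about (95,210), i.e. corner y≈0.181. It has about 81 mm left to slide. Next I position to the left of that end.

Call:
arm_command:
  series:
    - {"tx": 0.1, "ty": -0.05, "tz": 0, "spin": 0.02, "claw": 0}
    - {"tx": 0.2, "ty": -0.1, "tz": 0, "spin": 0.04, "claw": 0}
    - {"tx": 0.3, "ty": -0.15, "tz": 0, "spin": 0.06, "claw": 0}
    - {"tx": 0.4, "ty": -0.2, "tz": 0, "spin": 0.08, "claw": 0}
    - {"tx": 0.5, "ty": -0.25, "tz": 0, "spin": 0.1, "claw": 0}
    - {"tx": 0.5, "ty": -0.25, "tz": 0.1, "spin": 0.1115, "claw": 0}
    - {"tx": 0.5, "ty": -0.25, "tz": 0.2, "spin": 0.1115, "claw": 0}
    - {"tx": 0.5, "ty": -0.25, "tz": 0.4, "spin": 0.1115, "claw": 0}
    - {"tx": 0.5, "ty": -0.25, "tz": 0.4, "spin": 0.1115, "claw": 0}

```text
t: 7.98
position: [0.5944, -0.0383, 0.0697]
orientation: [0.002, 0.749, -0.662, -0.004]
contact_force: [-2.2, -0.5, -1.6]
gripper_width: 0.0427
grasp_force: 0.0
```

```bash
python3 -c "
from h import *
go(-.01,.215,.019,-np.pi/2)"
```

```text
t 7.9833 corner xy -0.01437314095250747 0.2118696932203445 z 0.06971612366123153 F [-2.2 -0.5 -1.6]
tx ty tz [-0.0151 -0.024   0.2534] spin 0.0003
```

Call:
arm_command:
  series:
    - {"tx": 0, "ty": 0, "tz": 0.1, "spin": 0, "claw": 0}
    - {"tx": 0, "ty": 0, "tz": 0.2, "spin": 0, "claw": 0}
    - {"tx": 0, "ty": 0, "tz": 0.25, "spin": 0, "claw": 0}
    - {"tx": 0, "ty": 0, "tz": 0.25, "spin": 0, "claw": 0}
    - {"tx": 0, "ty": 0, "tz": 0.25, "spin": 0, "claw": 0}

```text
t: 8.4
position: [0.5977, -0.0395, 0.0265]
orientation: [-0.0, 0.748, -0.663, -0.0]
contact_force: [0.5, -0.7, 0.1]
gripper_width: 0.0423
grasp_force: 0.0
```

```bash
python3 -c "
from h import *
go(-.01,.111,.017,-np.pi/2)"
```

```text
t 8.4 corner xy -0.011214896116387787 0.21025802602351606 z 0.026469579081219222 F [ 0.5 -0.7  0.1]
tx ty tz [ 0.4963 -0.0066  0.0472] spin -0.0002
```

Next I lower another 9 mm and push along tool x (corner −y).

Call:
arm_command:
  series:
    - {"tx": 0, "ty": 0, "tz": 0.045, "spin": 0, "claw": 0}
    - {"tx": 0, "ty": 0, "tz": 0.045, "spin": 0, "claw": 0}
    - {"tx": 0.03, "ty": 0, "tz": 0.045, "spin": 0, "claw": 0}
    - {"tx": 0.06, "ty": 0, "tz": 0.045, "spin": 0, "claw": 0}
    - {"tx": 0.09, "ty": 0, "tz": 0.045, "spin": 0, "claw": 0}
    - {"tx": 0.12, "ty": 0, "tz": 0.045, "spin": 0, "claw": 0}
    - {"tx": 0.15, "ty": 0, "tz": 0.045, "spin": 0, "claw": 0}
    - {"tx": 0.18, "ty": 0, "tz": 0.045, "spin": 0, "claw": 0}
    - {"tx": 0.21, "ty": 0, "tz": 0.045, "spin": 0, "claw": 0}
    - {"tx": 0.24, "ty": 0, "tz": 0.045, "spin": 0, "claw": 0}

```text
t: 9.23
position: [0.6032, -0.0862, 0.0171]
orientation: [-0.001, 0.748, -0.663, -0.001]
contact_force: [-0.7, 5.9, 2.3]
gripper_width: 0.0432
grasp_force: 0.0
```

```bash
python3 -c "
from h import *
go(-.01,.111,.017,-np.pi/2);look('t6')"
```

```text
t 9.2333 corner xy -0.011449582577890157 0.16324895205365983 z 0.01708649220748547 F [-0.7  5.9  2.3]
tx ty tz [ 2.612e-01 -7.500e-03 -1.000e-04] spin -0.0001
rack ((-7.744884490966797, 61.61376190185547), (113.40188598632812, 222.087646484375), 0.006898482330143452) 5094 [[-0.05127574 -0.04913347]
 [ 0.04881465  0.15937647]]
```

View pics/t6.png

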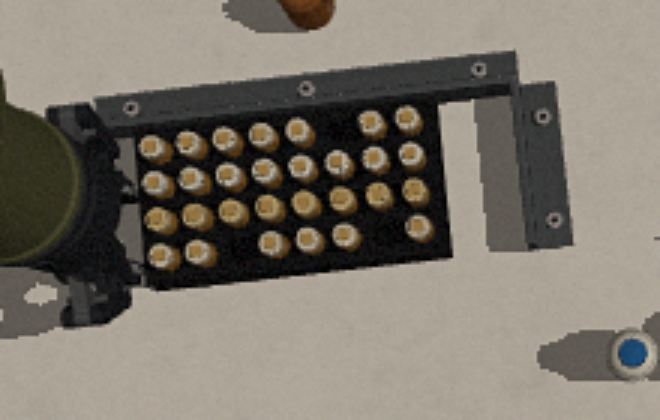

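The rack is sliding flush along the rail. Its right end is at (445,180), with about 50 mm left, so I continue.

Call:
arm_command:
  series:
    - {"tx": 0.03, "ty": 0, "tz": 0, "spin": 0, "claw": 0}
    - {"tx": 0.06, "ty": 0, "tz": 0, "spin": 0, "claw": 0}
    - {"tx": 0.09, "ty": 0, "tz": 0, "spin": 0, "claw": 0}
    - {"tx": 0.12, "ty": 0, "tz": 0, "spin": 0, "claw": 0}
    - {"tx": 0.145, "ty": 0, "tz": 0, "spin": 0, "claw": 0}
    - {"tx": 0.17, "ty": 0, "tz": 0, "spin": 0, "claw": 0}
    - {"tx": 0.19, "ty": 0, "tz": 0, "spin": 0, "claw": 0}
    - {"tx": 0.21, "ty": 0, "tz": 0, "spin": 0, "claw": 0}
    - {"tx": 0.22, "ty": 0, "tz": 0, "spin": 0, "claw": 0}
    - {"tx": 0.23, "ty": 0, "tz": 0, "spin": 0, "claw": 0}

```text
t: 10.12
position: [0.6086, -0.1325, 0.0168]
orientation: [-0.0, 0.748, -0.664, -0.0]
contact_force: [-0.3, 6.4, 4.0]
gripper_width: 0.0428
grasp_force: 0.0
```

Call:
arm_command:
  series:
    - {"tx": 0.005, "ty": 0, "tz": 0, "spin": 0, "claw": 0}
    - {"tx": 0.01, "ty": 0, "tz": 0, "spin": 0, "claw": 0}
    - {"tx": 0.015, "ty": 0, "tz": 0, "spin": 0, "claw": 0}
    - {"tx": 0.015, "ty": 0, "tz": 0, "spin": 0, "claw": 0}

```text
t: 10.45
position: [0.6089, -0.1353, 0.0168]
orientation: [-0.0, 0.748, -0.664, -0.0]
contact_force: [-0.8, 4.6, 2.9]
gripper_width: 0.0429
grasp_force: 0.0
```

```bash
python3 -c "
from h import *
go(-.01,.1085,.017,-np.pi/2)"
```

```text
t 10.45 corner xy -0.011697782474034142 0.11383303146326117 z 0.016809452442419708 F [-0.8  4.6  2.9]
tx ty tz [ 0.0267 -0.0085 -0.001 ] spin -0.0002
```

Call:
arm_command:
  series:
    - {"tx": 0.005, "ty": 0, "tz": 0, "spin": 0, "claw": 0}
    - {"tx": 0.01, "ty": 0, "tz": 0, "spin": 0, "claw": 0}
    - {"tx": 0.015, "ty": 0, "tz": 0, "spin": 0, "claw": 0}
    - {"tx": 0.02, "ty": 0, "tz": 0, "spin": 0, "claw": 0}
    - {"tx": 0.02, "ty": 0, "tz": 0, "spin": 0, "claw": 0}

```text
t: 10.87
position: [0.6089, -0.1354, 0.0167]
orientation: [-0.001, 0.749, -0.663, -0.003]
contact_force: [-2.7, 14.2, 6.9]
gripper_width: 0.0427
grasp_force: 0.0
```

Call:
arm_command:
  series:
    - {"tx": 0.005, "ty": 0, "tz": 0, "spin": 0, "claw": 0}
    - {"tx": 0.01, "ty": 0, "tz": 0, "spin": 0, "claw": 0}
    - {"tx": 0.015, "ty": 0, "tz": 0, "spin": 0, "claw": 0}
    - {"tx": 0.015, "ty": 0, "tz": 0, "spin": 0, "claw": 0}

```text
t: 11.2
position: [0.6093, -0.1353, 0.0163]
orientation: [-0.002, 0.75, -0.662, -0.004]
contact_force: [-2.8, 19.9, 4.3]
gripper_width: 0.0427
grasp_force: 0.0
```

```bash
python3 -c "
from h import *
go(-.01,.1085,.017,-np.pi/2)"
```

```text
t 11.2 corner xy -0.01131823413078004 0.11376689312316791 z 0.016253691205301398 F [-2.8 19.9  4.3]
tx ty tz [ 0.0263 -0.0065 -0.004 ] spin 0.0005
```

The force has risen with no further motion. I back off, rise and check.

Call:
arm_command:
  series:
    - {"tx": -0.1, "ty": 0, "tz": 0, "spin": 0, "claw": 0}
    - {"tx": -0.25, "ty": 0, "tz": 0, "spin": 0, "claw": 0}
    - {"tx": -0.4, "ty": 0, "tz": 0, "spin": 0, "claw": 0}
    - {"tx": -0.5, "ty": 0, "tz": -0.2, "spin": 0, "claw": 0}
    - {"tx": -0.6, "ty": 0, "tz": -0.4, "spin": 0, "claw": 0}
    - {"tx": -0.6, "ty": 0, "tz": -0.6, "spin": 0, "claw": 0}
    - {"tx": -0.6, "ty": 0, "tz": -0.6, "spin": 0, "claw": 0}

```text
t: 11.78
position: [0.599, -0.0235, 0.1437]
orientation: [-0.003, 0.748, -0.663, 0.004]
contact_force: [1.2, -0.4, -0.4]
gripper_width: 0.0429
grasp_force: 0.0
```

```bash
python3 -c "
from h import *
look('t7')
p,d=arm.grab_frame('side');cv2.imwrite('pics/s7.png',cv2.resize(p[190:350,170:370,::-1],None,fx=3.7,fy=3.7))"
```

```text
rack ((-1.298187255859375, 1.302642822265625), (100.7514419555664, 196.5720977783203), 0.1562025249004364) 4946 [[-0.0515238  -0.09653182]
 [ 0.04884332  0.09838217]]
```

View pics/t7.png

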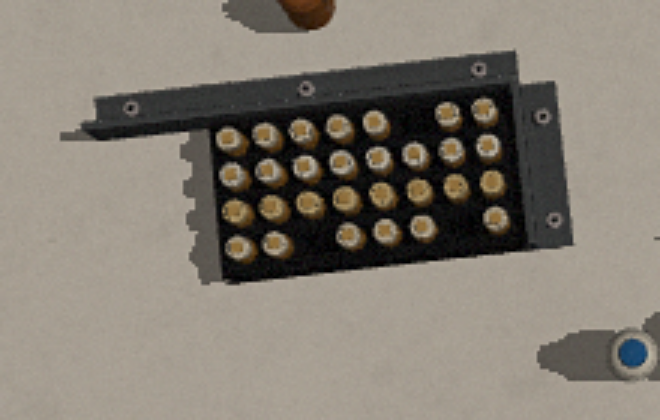

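The rack is flush on both rails: no gaps are visible, the edges are within about 1 mm and the tilt is about 0.003 rad. The arm is clear.

```bash
python3 -c "
from cell import arm
print(arm.hand_in())"
```

```text
the job is handed in; nothing more can be done
None
```

The rack is seated in the corner, flush to both rails within about 1 mm by the top camera; the arm is clear, no bystander was touched, and the job is handed in at about 12 s (no verdict was returned).

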